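# Load the glassware dryer and open its air gate

## Robot

A 6-joint arm with a two-finger parallel gripper is mounted at the origin on the work surface. World frame = base frame: x ahead of the robot, y to its left, z up, the work surface at z = 0. Lengths are in m, angles in rad, forces in N, time in s.
With the tool pointing down it reaches from about 0.25 to 0.725 m from the base axis. Payload 4 kg.
Tool frame: the origin (TCP) lies between the finger pads; the fingertips stand 22 mm ahead of it and the grasp point (between the pads) lies 3 mm ahead of it; z points along the fingers, y is the line along which they close (so a half turn about z gives the same grasp; the last joint's range is limited). The gripper opens to 85 mm and grips with 20 to 120 N. Pads are 22 mm wide; open, the fingers measure 114 mm over their backs; the gripper's body (76 mm by 85 mm) begins 54 mm behind the grasp point. The pads swing forward as they close: fully open they stand 13 mm farther back than shut.
Start: joints at [-1.139, 0.241, 0.005, 1.335, 0, 1.571], TCP at [0.209, -0.454, 0.253] pointing down, gripper open.
Joint ranges: [-2.72, 2.72], [-1.05, 1.87], [-1.09, 1.28], [-1.99, 2.15], [-1.42, 1.44], [-3.14, 3.14]. Speed limits (rad/s): [2.79, 2.79, 3.14, 3.14, 3.14, 3.14].

## Interface

Orientations are given as [roll, pitch, yaw] about the fixed x, y, z axes, in that order (R = Rz(yaw) Ry(pitch) Rx(roll)).
In Python, from station import observe, grab_frame, get_calibration, hand_in, spot_in, cut_out, spot_point gives the robot as it stands.
- The arm moves only by the shell command python3 -m creep 'ROWS'. ROWS is JSON, one flat list of numbers, 7 for each row, row after row: the shift along the tool's x, y, z in mm, then the turn, a rotation vector about the tool's x, y, z in degrees, then the opening, from -1 (shut) to 1 (fully open). In form: [dx, dy, dz, wx, wy, wz, grip, dx, dy, dz, wx, wy, wz, grip, ...]. A call has 1 to 12 rows; each row shifts and turns the commanded pose from where the row before left it, along the tool's axes as they then stand; what a row does not reach is not made up. A row lasts 1/10 s, in which the tool goes at most 50 mm and 8.59 degrees, less where a joint would pass 70% of its speed; a pose out of reach is approached as far as the arm can. A call is refused whole if a number of a shift passes 50 or a number of a turn 8.59, either way. A call with a gripper value outside its range is refused whole. The fingers move at their own pace and stop on an object; the grip force is fixed at half the most. Time passes only in rows, so rows that do not move let the fingers close. It gives the time, the measured TCP pose, the force, the opening and the grip force at its end, in the units of the state.
- observe(): the state, without advancing time (a new reading comes with each control period).
- grab_frame(name): name is "scene" or "top" or "wrist"; returns (picture, depth): 400x640x3 uint8, red, green, blue; 400x640 float32, m along the optical axis (not along the pixel's ray), 0 where there is no reading.
- get_calibration(name): a dict with "vertical_fov" (degrees; the focal length in pixels is half the picture's height over the tangent of half this angle, whatever the lens; pixels are square), "cx", "cy" (the principal point, pixels), "dist" ([k1, k2, p1, p2, k3] as OpenCV has them; the pictures are not rectified), "eye" and "orientation" of the camera in the world. Camera axes: x right, y up, looking along -z (the intrinsics and any distortion apply to the point x, -y, -z); pixel columns grow to the right and rows downward; lengths in m; the calibration is good to about 2 mm. A picture is of the moment at which its call begins: read the wrist's pose just before it. get_calibration takes no time and is no camera call; for the wrist camera it gives the pose at the moment of the call.
- hand_in(): hands the job in; it is judged then, once.
Trained networks look in the newest picture that a camera, given by its name, has taken for a name from the list of things; names that differ only in an ending like _2 or _b are one class to them, and where a whole thing is asked for, a point or a joint stands for the part that bears it (a point fixed in the world has none). Each returns a list of dicts, best first, with "p" (0 to 1); they miss things now and then, are a little off and sometimes report something else, mostly with a low value. They report only what shows in the picture. A call takes as long as a camera call. They do not tell look-alikes from the thing itself.
- spot_in(name, camera): "rect" ([left, top, right, bottom] in pixels, round what is visible of it).
- cut_out(name, camera): "mask" (400x640 bool, what is visible of it) and "rect" ([left, top, right, bottom] in pixels, round what is visible of it).
- spot_point(name, camera): "uv" ([column, row] in pixels: a listed point, or the origin of a listed thing).
The state is a dict: "clock": time; "q": joint angles; "qd": joint speeds; "joint_torque": joint torques, N m; "tool_pos": TCP position; "tcp_rot": TCP orientation; "ft_force": force on the tool from outside, world axes, zero at the start; "moment": the same for the moment, N m; "opening": finger opening in m; "finger_force": force on a finger pad.
Only numpy, scipy, OpenCV 4.12 (cv2) and the standard library are available. Lean on these libraries where they do the work, as an engineer would, in place of code of your own. Each camera call takes 0.05 s, during which the arm holds its last target. There are 200 camera calls.

## Task

Take the rinsed white tube from its sloping wire drainer, turn it mouth-down and gently set it over the one bare peg of the warm-air dryer, all the way down so that its rim rests on the peg's collar; do not drop it. Once it stands there on its own, slide the red air gate at the end of the dryer up by its top edge as far as it goes and let go. Leave the tube on its peg and everything else on the bench where it is.

Things in the scene. Friction and masses are not known exactly. Their poses are not given: they have to be found in the camera images.
- tube: white plastic lab tube with a closed flat bottom (blue band round the closed end): a plain cylinder 40 mm in diameter, 120 mm long, wall 2.5 mm (bore 35 mm, 115 mm deep), about 60 g. Origin: centre of the outer face of the closed end; its z axis runs along the tube from the closed end to the open mouth. It starts lying on the drainer, mouth 20 degrees below level.
- tube_mouth (a point): centre of the tube's open rim (120 mm along the tube's z from its origin)
- drainer: fixed wire stand, grey base plate 170 x 62 x 6 mm, two sloping steel rods 26 mm apart under the tube (nothing stands beside the tube). Origin: centre of its underside on the bench; x points to the low end, the way the tube's mouth faces; the middle of the tube's axis is 56 mm above the origin.
- dryer: fixed white warm-air dryer box, 180 mm (x) by 420 mm (y) by 60 mm high, carrying three identical pegs in a row along its y, 115 mm apart, and the red air gate near its -y end. Origin: on the bench under the box, 10 mm to +y of the box's centre.
- peg: the bare peg: a black collar disc 66 mm in diameter, 8 mm high, lying on the dryer's top, with a steel pin 22 mm in diameter rising 82 mm above the collar (top 12 mm tapers to 10 mm). Origin: centre of the collar's underside, z up. Which of the three places is bare varies.
- peg_seat (a point): on the peg's axis at the collar's top face, where the tube's rim centre belongs (68 mm above the bench)
- peg_tip (a point): the top of the bare peg's pin (150 mm above the bench)
- gate (a joint): height of the air gate above its lowest place, m: it starts at 0 to 0.01 and its stop is at 0.05; it stays where it is left (friction about 3 N)
- gate_edge (a point): middle of the top edge of the red air gate, a plate 68 mm wide (along the dryer's x) and 8 mm thick (along the dryer's y) that stands upright between two slotted aluminium guides; the guides' tops are 94 mm above the bench, the plate's top edge 115 mm at gate 0; between the guides 56 mm of its width is free down to the dryer's top. It rises with the gate.
- beaker_b: green glass beaker, 54 mm in diameter, 95 mm high, upside down on another peg; leave alone. Origin: centre of its closed end (on top).
- beaker_c: amber beaker of the same size, upside down on another peg; leave alone. Origin: centre of its closed end (on top).
- bottle: clear bottle with white cap, 62 mm in diameter, 130 mm high; leave alone. Origin: underside.
- screw_cap: red screw cap, 46 mm in diameter, 14 mm high; leave alone. Origin: underside.
- tube_rack: empty cream tube rack, 96 x 210 x 50 mm; leave alone. Origin: underside.
- tip_box: blue pipette-tip box with clear lid, 85 x 120 x 65 mm; leave alone. Origin: underside.
- kit_box: white carton, 60 x 150 x 70 mm; leave alone. Origin: underside.
- dish: low glass dish, 80 mm in diameter, 16 mm high; leave alone. Origin: underside.
Mind the look-alikes: they are no part of the job. What is shaped like the tube but black or yellow is not meant.

How it is judged:
By the outcome, as a careful person would: the job done as asked, in the order asked, and still so for the second after the job is handed in, with the robot touching nothing.
It also fails if it takes over 62 s, if anything falls off the work surface, if the arm or the gripper's body presses on something with over 40 N, if the wrist force passes 120 N, or if a joint passes its speed limit or range.

## Working session

There is one attempt and no reset: what is moved stays moved. The work goes in short steps, Python scripts to look and compute and a shell command to move; the robot and the scene stay as the last step left them, time stands still between calls to the robot, and variables do not carry over. Pictures are saved under pics/ and viewed, at most 12 in all, crops included, and the job is handed in when it is done.

```bash
mkdir -p pics; ls
cat > h.py <<'E'
import numpy as np, cv2
from scipy.spatial.transform import Rotation as R
from station import *
def Rm(o):
    o=np.array(o,float)
    return o if o.shape==(3,3) else (R.from_quat(o).as_matrix() if o.size==4 else R.from_euler('xyz',o).as_matrix())
def cam(n):
    c=get_calibration(n); f=200/np.tan(np.radians(c['vertical_fov'])/2)
    K=np.array([[f,0,c['cx']],[0,f,c['cy']],[0,0,1]]); return K,np.array(c['dist'],float),np.array(c['eye']),Rm(c['orientation'])
def rays(n,uv,C=None):
    K,d,e,M=C or cam(n); p=cv2.undistortPoints(np.array(uv,float).reshape(-1,1,2),K,d).reshape(-1,2)
    return e,np.c_[p[:,0],-p[:,1],-np.ones(len(p))]@M.T
def at_z(n,uv,z):
    e,r=rays(n,uv); return e+r*((z-e[2])/r[:,2])[:,None]
def at_d(n,uv,depth,C=None):
    uv=np.array(uv).reshape(-1,2); e,r=rays(n,uv,C); i=uv.round().astype(int); return e+r*depth[i[:,1],i[:,0]][:,None]
def proj(n,P):
    K,d,e,M=cam(n); p=(np.array(P).reshape(-1,3)-e)@M; p=p*[1,-1,-1]
    return cv2.projectPoints(p,np.zeros(3),np.zeros(3),K,d)[0].reshape(-1,2)
E
python3 - <<'E'
from h import *
print(observe())
for n in ['scene','top']:
    im,d=grab_frame(n); cv2.imwrite(f'pics/{n}0.png',im[:,:,::-1]); np.save(n+'.npy',d); print(n,get_calibration(n))
    for t in ['tube','tube_mouth','drainer','peg_tip','peg_seat','gate_edge','dryer','beaker_b']:
        print(t,[(np.round(x['uv']).tolist(),round(x['p'],2)) for x in spot_point(t,n)])
E
```

```text
pics
{'clock': 0.0, 'q': array([-1.13899369e+00,  2.41433064e-01,  3.73573931e-03,  1.33521603e+00,
       -1.26517490e-05,  1.57080680e+00]), 'qd': array([ 0.00072172, -0.00038872, -0.0005445 ,  0.00019373, -0.00030111,
        0.00213254]), 'joint_torque': array([-2.51208667e-04, -3.72320795e+01,  2.52405882e+01,  1.69014267e-02,
       -1.55149587e-05,  7.18395711e-06]), 'tool_pos': array([ 0.20900546, -0.45357483,  0.25240729]), 'tcp_rot': array([-3.13947563e+00,  1.26738903e-05,  4.31792191e-01]), 'ft_force': array([-0.30844549,  0.12380668, -0.56903493]), 'moment': array([ 0.00958363, -0.00031307, -0.01152971]), 'finger_force': 0.0, 'opening': 0.08536483758888094}
scene {'vertical_fov': 49.468250032830944, 'cx': 314.51665320090245, 'cy': 203.41346304422487, 'dist': array([0.03337519, 0.        , 0.        , 0.        , 0.        ]), 'eye': array([ 1.18461892, -0.30202303,  1.15402516]), 'orientation': array([0.65145459, 0.00928194, 1.05065148])}
tube [([372.0, 190.0], 0.77), ([439.0, 164.0], 0.7), ([221.0, 242.0], 0.68), ([310.0, 148.0], 0.53)]
tube_mouth [([342.0, 134.0], 0.9)
[... 388 characters left out ...]
': 51.07931328190493, 'cx': 327.2882705064804, 'cy': 197.71584803524436, 'dist': array([-0.06074421,  0.        ,  0.        ,  0.        ,  0.        ]), 'eye': array([0.19295403, 0.06902659, 1.6758516 ]), 'orientation': array([ 0.17950256,  0.00750781, -1.58019006])}
tube [([279.0, 189.0], 0.87), ([286.0, 280.0], 0.64), ([203.0, 197.0], 0.54)]
tube_mouth [([289.0, 212.0], 0.8), ([199.0, 227.0], 0.7), ([254.0, 274.0], 0.69), ([344.0, 190.0], 0.29)]
drainer [([282.0, 207.0], 0.54)]
peg_tip [([346.0, 189.0], 0.61), ([344.0, 194.0], 0.19)]
peg_seat [([344.0, 190.0], 0.72), ([346.0, 188.0], 0.44)]
gate_edge [([431.0, 195.0], 0.5)]
dryer [([378.0, 197.0], 0.91)]
beaker_b [([373.0, 187.0], 0.72)]
```

Run:
```python
import cv2
a=cv2.imread('pics/scene0.png')[90:390,120:520]; cv2.imwrite('pics/s_crop.png',cv2.resize(a,None,fx=2,fy=2,interpolation=2))
a=cv2.imread('pics/top0.png')[110:310,180:460]; cv2.imwrite('pics/t_crop.png',cv2.resize(a,None,fx=2.8,fy=2.8,interpolation=2))
```

```text
(no output)
```

View pics/s_crop.png

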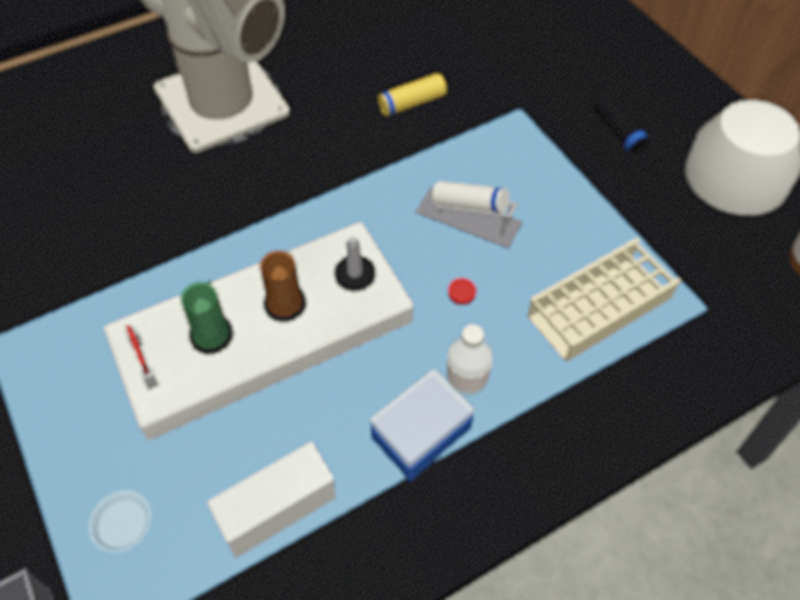

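View pics/t_crop.png

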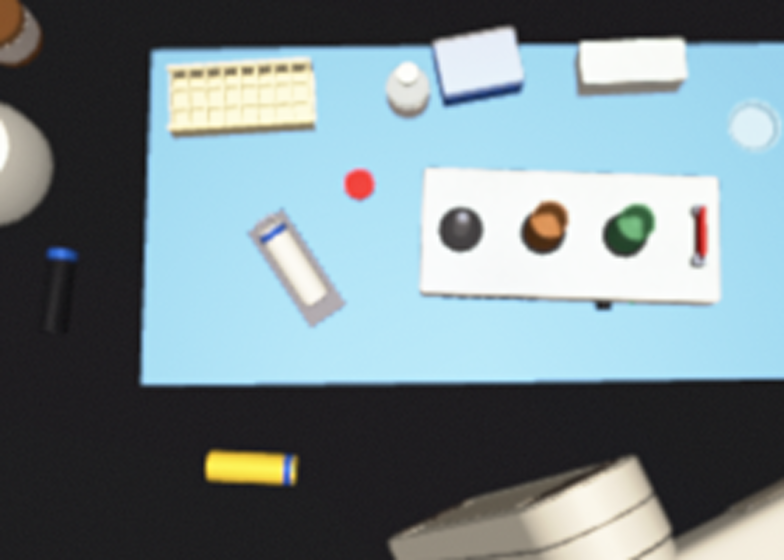

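The things that could be mistaken for the tube, in scene pixels, are:
- the white tube with the blue band on the drainer at (355,188); in the top view its closed end is at (276,193) and its mouth at (292,217)
- a black tube at (430,152)
- a yellow tube at (326,137)

I choose the white one on the drainer. The bare peg is at top (345,191), next to the amber beaker, and the gate is at top (430,194). Next I take metric positions from depth.

Run:
```python
from h import *
from scipy.optimize import least_squares
tris={}
for n in ['scene','top']:
    d=np.load(n+'.npy'); im=cv2.imread(f'pics/{n}0.png').astype(int)[:,:,::-1]
    vv,uu=np.mgrid[0:400,0:640]; uv=np.c_[uu.ravel(),vv.ravel()]
    P=at_d(n,uv,d).reshape(400,640,3)
    box=(slice(165,215),slice(325,385)) if n=='scene' else (slice(180,228),slice(265,305))
    Q=P[box].reshape(-1,3); c=im[box].reshape(-1,3)
    m=(Q[:,2]>.03)&(Q[:,2]<.12)&(c.min(1)>130); Q=Q[m]; print(n,'tube px',m.sum(),Q.mean(0))
    # cylinder fit r=20mm with fixed slope 20deg below level
    def ax(p): 
        h=np.array([np.cos(p[3])*np.cos(p[4]),np.sin(p[3])*np.cos(p[4]),-np.sin(p[4])]); return h
    def res(p):
        w=Q-p[:3]; h=ax(p); w=w-np.outer(w@h,h); return np.r_[np.linalg.norm(w,axis=1)-.02,((p[:3]-Q.mean(0))@h)*1,(p[4]-.349)*.05]
    y0=np.arctan2(-.11,-.08)
    s=least_squares(res,np.r_[Q.mean(0)-[0,0,.015],y0,.349],loss='soft_l1',f_scale=.003).x
    h=ax(s); t=(Q-s[:3])@h; lo,hi=np.percentile(t,[1,99])
    print('mid',s[:3],'yaw',np.degrees(s[3]),'slope',np.degrees(s[4]),'t',lo,hi,'rms',np.sqrt(np.mean(res(s)[:-2]**2)))
    red=(im[:,:,0]>150)&(im[:,:,1]<80)&(im[:,:,2]<90)&(P[:,:,2]>.06)&(P[:,:,1]<0)
    G=P[red]; print('gate',len(G),G.min(0) if len(G) else 0,G.max(0) if len(G) else 0, np.median(G,0))
    pin=[(297,209)] if n=='scene' else [(346,189)]
    print('pegtip at z',at_z(n,pin,.15),'depth',at_d(n,pin,d))
    sg=[(295,226)] if n=='scene' else [(344,190)]
    print('seat',at_z(n,sg,.068))
    tp=(P[:,:,2]>.052)&(P[:,:,2]<.066)&(im.min(2)>170)&(abs(P[:,:,1])<.35)&(P[:,:,0]<.5)&(P[:,:,0]>.2)
    cnt=P[tp][:,:2].astype(np.float32); print('dryer top',len(cnt),np.median(P[tp][:,2]),cv2.minAreaRect(cnt))
    gp=[(188,260)] if n=='scene' else [(431,195)]
    print('gateedge',at_z(n,gp,.118))
    for b in ['beaker_b']:
        for x in spot_point(b,n)[:3]: print(b,at_z(n,[x['uv']],.163),x['p'])
```

```text
scene tube px 494 [0.47649682 0.24511923 0.0669144 ]
mid [0.47379105 0.25368759 0.06082473] yaw -147.84948875324503 slope 20.432899903276258 t -0.062322806792101594 0.06787501454379567 rms 0.0036926544927541423
gate 20 [ 0.47137486 -0.31754952  0.11490846] [ 0.52346788 -0.31294473  0.12257401] [ 0.49211672 -0.31582958  0.11909074]
pegtip at z [[0.50780578 0.01671995 0.15      ]] depth [[0.50846704 0.01640853 0.15098095]]
seat [[0.50587898 0.00702934 0.068     ]]
dryer top 2139 0.06186688283914976 ((0.45647749304771423, -0.055487751960754395), (0.5884656310081482, 0.09671934694051743), 88.79525756835938)
gateedge [[ 0.48909926 -0.31276325  0.118     ]]
beaker_b [[ 0.49964631 -0.22421624  0.163     ]] 0.86
beaker_b [[ 0.48723947 -0.09679324  0.163     ]] 0.61
top tube px 319 [0.46647082 0.24670578 0.07039384]
mid [0.47019854 0.2492798  0.05816477] yaw -145.8706391843338 slope 20.32553075005007 t -0.06830473196268791 0.06113431384126572 rms 0.0032756395051166884
gate 21 [ 0.46337243 -0.31671013  0.1112173 ] [ 0.52042879 -0.31000032  0.12391248] [ 0.48571601 -0.31321054  0.1185994 ]
pegtip at z [[0.5021202  0.00799574 0.15      ]] depth [[0.50318125 0.00778628 0.14476332]]
seat [[0.51482431 0.01261778 0.068     ]]
dryer top 1902 0.06020527203244874 ((0.45264893770217896, -0.04087457060813904), (0.09459149092435837, 0.6169323325157166), 0.005241939332336187)
gateedge [[ 0.48198034 -0.31553886  0.118     ]]
beaker_b [[ 0.50632402 -0.09127317  0.163     ]] 0.72
```

```bash
python3 -m creep '[20,-20,0,0,0,0,1, 32,-33,0,0,0,0,1, 32,-33,0,0,0,0,1, 32,-33,0,0,0,0,1, 32,-33,0,0,0,0,1, 32,-33,0,0,0,0,1, 32,-33,0,0,0,0,1, 32,-33,0,0,0,0,1, 32,-33,0,0,0,0,1, 32,-33,0,0,0,0,1, 32,-33,0,0,0,0,1, 32,-33,0,0,0,0,1]'
python3 -m creep '[32,-33,0,0,0,0,1, 32,-33,0,0,0,0,1, 32,-33,0,0,0,0,1, 32,-33,0,0,0,0,1, 20,-20,0,0,0,0,1, 0,0,0,0,0,-8,1, 0,0,0,0,0,0,1,0,0,0,0,0,0,1]'
python3 - <<'E'
from h import *
im,d=grab_frame('wrist'); cv2.imwrite('pics/w1.png',im[:,:,::-1]); np.save('wrist.npy',d); C=cam('wrist'); print(C[2:],observe()['tool_pos'])
for t in ['tube','tube_mouth','drainer']:
    print(t,[(np.round(x['uv']).tolist(),round(x['p'],2),at_d('wrist',[x['uv']],d,C).round(3).tolist()) for x in spot_point(t,'wrist') if 0<=x['uv'][0]<639 and 0<=x['uv'][1]<399])
E
```

```text
clock: 2.2
tool_pos: [0.3872, 0.0514, 0.2537]
tcp_rot: [3.141, -0.001, 0.432]
ft_force: [1.3, -0.3, 0.0]
opening: 0.0851
finger_force: 0.0
clock: 3.0
tool_pos: [0.465, 0.2329, 0.2533]
tcp_rot: [-3.127, -0.001, 0.595]
ft_force: [0.6, -0.1, 1.4]
opening: 0.0856
finger_force: 0.0
(array([0.52329939, 0.27037621, 0.37341229]), array([[ 0.55914792,  0.79574814,  0.23267683],
       [-0.82895121,  0.54130928,  0.14079827],
       [-0.01391017, -0.2716048 ,  0.96230834]])) [0.46501757 0.23273533 0.25346262]
tube [([306.0, 125.0], 0.91, [[0.509, 0.28, 0.085]])]
tube_mouth [([17.0, 68.0], 0.83, [[0.38, 0.583, 0.033]]), ([311.0, 220.0], 0.62, [[0.424, 0.219, 0.056]]), ([127.0, 290.0], 0.57, [[0.197, 0.363, 0.035]])]
drainer []
```

View pics/w1.png

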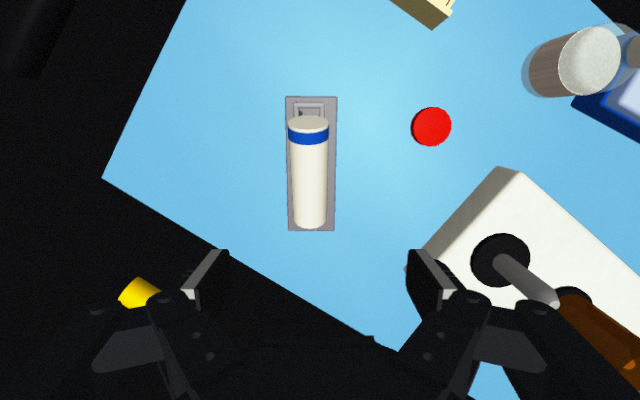

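The wrist view confirms the choice: a white tube with its blue band and closed end at (307,128) and its mouth at (309,225), lying on the grey drainer. The bare peg's collar is at (500,258). I refine both from this view.

Run:
```python
from h import *
from scipy.optimize import least_squares
n='wrist';d=np.load('wrist.npy'); im=cv2.imread('pics/w1.png').astype(int)[:,:,::-1]; C=cam(n)
vv,uu=np.mgrid[0:400,0:640]; P=at_d(n,np.c_[uu.ravel(),vv.ravel()],d,C).reshape(400,640,3)
Q=P[112:232,284:334].reshape(-1,3); Q=Q[(Q[:,2]>.035)&(Q[:,2]<.12)]; cc=im[112:232,284:334].reshape(-1,3)
def ax(p): return np.array([np.cos(p[3])*np.cos(p[4]),np.sin(p[3])*np.cos(p[4]),-np.sin(p[4])])
def res(p):
    w=Q-p[:3]; h=ax(p); w=w-np.outer(w@h,h); return np.r_[np.linalg.norm(w,axis=1)-.02,((p[:3]-Q.mean(0))@h),(p[4]-.349)*.05]
s=least_squares(res,np.r_[.471,.25,.057,np.radians(-147),.349],loss='soft_l1',f_scale=.002).x
h=ax(s); t=(Q-s[:3])@h; lo,hi=np.percentile(t,[1,99]); print(len(Q),'p0',s[:3],np.degrees(s[3:]),'t',lo,hi,'mid',s[:3]+h*(lo+hi)/2,'rms',np.sqrt(np.mean(res(s)**2)))
# collar
B=P[225:300,460:570]; b=im[225:300,460:570]; m=(b.max(2)<60)&(abs(B[:,:,2]-.068)<.008); X=B[m]
print('collar',len(X),X[:,2].mean(),cv2.minEnclosingCircle(X[:,:2].astype(np.float32)))
for t in ['peg_tip','peg_seat']:
    print(t,[(np.round(x['uv']).tolist(),round(x['p'],2),at_z(n,[x['uv']],.15 if t=='peg_tip' else .068).round(4).tolist()) for x in spot_point(t,n)])
for p in [(.488,.260,.065),(.506,.011,.068),(.506,.011,.15)]: print(proj(n,p))
```

```text
4128 p0 [0.47742547 0.25656808 0.06040578] [-146.2761478    20.39303382] t -0.046822803580074936 0.07148520103018091 mid [0.46781214 0.250151   0.05610887] rms 0.0029038656291805573
collar 1985 0.06746235464907607 ((0.5155957937240601, -0.018299201503396034), 0.06689993292093277)
peg_tip [([557.0, 305.0], 0.94, [[0.51, 0.0112, 0.15]]), ([542.0, 297.0], 0.27, [[0.5078, 0.0289, 0.15]])]
peg_seat [([503.0, 261.0], 0.9, [[0.5106, 0.0127, 0.068]])]
[[311.52464956 153.56548641]]
[[501.30941   264.4736855]]
[[553.93438044 308.09214495]]
```

```bash
python3 -m creep '[16,-6,20,0,0,0,1, 15,-6,35,0,0,0,1, 0,0,40,0,0,0,1, 0,0,40,0,0,0,1, 0,0,25,0,0,0,1, 0,0,10,0,0,0,1, 0,0,0,0,0,0,1, 0,0,0,0,0,0,1]'
python3 - <<'E'
from h import *
im,d=grab_frame('wrist'); cv2.imwrite('pics/w2.png',im[:,:,::-1]); print(observe()['tool_pos'],observe()['tcp_rot'])
E
```

```text
clock: 4.1
tool_pos: [0.484, 0.263, 0.085]
tcp_rot: [-3.128, -0.004, 0.597]
ft_force: [-0.5, 0.3, 1.3]
opening: 0.0857
finger_force: 0.0
[0.48443867 0.2632554  0.08557484] [-3.1277034  -0.00546326  0.59697031]
```

View pics/w2.png

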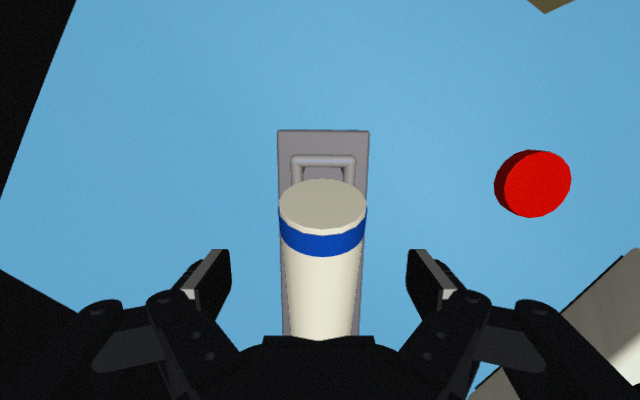

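The tube is centred between the pads (tube column 322, pads 319). I lower 18 mm and close.

```bash
python3 -m creep '[0,0,12,-0.8,0,0,1, 0,0,6,0,0,0,1, 0,0,0,0,0,0,1, 0,0,0,0,0,0,-0.1, 0,0,0,0,0,0,-0.3, 0,0,0,0,0,0,-1, 0,0,0,0,0,0,-1, 0,0,0,0,0,0,-1, 0,0,0,0,0,0,-1, 0,0,0,0,0,0,-1, 0,0,0,0,0,0,-1,0,0,0,0,0,0,-1]'
```

```text
clock: 5.35
tool_pos: [0.4841, 0.2618, 0.0664]
tcp_rot: [3.139, -0.003, 0.596]
ft_force: [2.0, -4.7, 4.0]
opening: 0.0392
finger_force: 59.8
```

```bash
python3 -m creep '[0,0,-8,0,0,0,-1, 0,0,-20,0,0,0,-1, 0,0,-35,0,0,0,-1, 0,0,-40,0,0,0,-1, 0,0,-40,0,0,4,-1, 0,0,-40,0,0,8,-1, 0,0,-20,0,0,8,-1, 0,0,0,0,0,8,-1, 0,0,0,0,0,6,-1, 0,0,0,0,0,0,-1, 0,0,0,0,0,0,-1]'
```

```text
clock: 6.45
tool_pos: [0.5232, 0.137, 0.2687]
tcp_rot: [-3.037, 0.02, 0.203]
ft_force: [0.8, 0.8, -0.0]
opening: 0.0385
finger_force: 60.5
```

```bash
python3 -c "
from h import *
o=observe();print(o['q'].round(3),o['qd'].round(2),o['tool_pos'],o['tcp_rot'])"; python3 -m creep '[0,0,0,0,0,0,-1, 0,0,0,0,0,0,-1]'
```

```text
[0.202 0.331 0.165 1.424 0.104 3.141] [ 0.03  0.   -0.   -0.01 -0.    0.  ] [0.52322403 0.13695992 0.26874961] [-3.03709025  0.02026676  0.20274309]
clock: 6.65
tool_pos: [0.5229, 0.1386, 0.2686]
tcp_rot: [-3.038, 0.02, 0.206]
ft_force: [-0.4, -0.8, -1.4]
opening: 0.0391
finger_force: 60.5
```

```bash
cat >> h.py <<'E'
h_=lambda yaw,sl:np.array([np.cos(yaw)*np.cos(sl),np.sin(yaw)*np.cos(sl),-np.sin(sl)])
Rg=R.from_euler('xyz',[3.139,-.003,.596]).as_matrix()
ht=Rg.T@h_(np.radians(-146.3),np.radians(20.2)) # tube z in tool
def target(yaw):
    # tool pose: tube z down, tool y near horizontal at heading yaw
    a,_=R.align_vectors([[0,0,-1],[np.sin(yaw),-np.cos(yaw),0]],[ht,[0,1,0]],weights=[1e6,1]); return a.as_matrix()
def step(Rt,pt=None):
    o=observe(); Rc=R.from_euler('xyz',o['tcp_rot']).as_matrix()
    w=np.degrees(R.from_matrix(Rc.T@Rt).as_rotvec())
    print('rotvec tool deg',w.round(2),np.linalg.norm(w).round(2),'rows',np.linalg.norm(w)/8.4)
    if pt is not None: print('shift in current tool mm',(1e3*Rc.T@(np.array(pt)-o['tool_pos'])).round(1),'in target tool',(1e3*Rt.T@(np.array(pt)-o['tool_pos'])).round(1))
E
python3 - <<'E'
from h import *
print(ht); Rt=target(np.radians(28)); print(Rt.round(3)); step(Rt)
E
```

```text
[-0.93949597 -0.00823064  0.34246107]
[[ 0.299  0.469  0.831]
 [ 0.168 -0.883  0.439]
 [ 0.939  0.008 -0.342]]
rotvec tool deg [  4.21  69.78 -18.16] 72.22 rows 8.598152357246306
```

```bash
python3 -m creep '[0,0,0,0.42,6.98,-1.82,-1, 0,0,0,0.42,6.98,-1.82,-1, 0,0,0,0.42,6.98,-1.82,-1, 0,0,0,0.42,6.98,-1.82,-1, 0,0,0,0.42,6.98,-1.82,-1, 0,0,0,0.42,6.98,-1.82,-1, 0,0,0,0.42,6.98,-1.82,-1, 0,0,0,0.42,6.98,-1.82,-1, 0,0,0,0.42,6.98,-1.82,-1, 0,0,0,0.42,6.98,-1.82,-1, 0,0,0,0,0,0,-1, 0,0,0,0,0,0,-1]'
python3 - <<'E'
from h import *
o=observe();print(o['q'].round(3),o['tool_pos'])
Rt=target(np.radians(28)); g=np.array([.508,.011,.275]); step(Rt,g-Rt[:,2]*.003)
E
```

```text
clock: 7.85
tool_pos: [0.5251, 0.1381, 0.2656]
tcp_rot: [-3.123, -1.156, 0.461]
ft_force: [0.2, -0.2, -0.5]
opening: 0.0387
finger_force: 60.5
[ 0.063 -0.068 -1.001 -0.484  0.38   2.973] [0.52512489 0.13809038 0.26564106]
rotvec tool deg [ 0.24  3.75 -1.08] 3.91 rows 0.46489085458541585
shift in current tool mm [-20.6 104.9 -74.5] in target tool [-17.6 104.2 -76.2]
```

```bash
cat > ik.py <<'E'
from h import *
from scipy.optimize import least_squares
def fk(q,a=.4555,b=.373,e=.082,h=.2615,r0=.03,L=.2815):
    f=q[1]-q[2]; s=f+q[3]
    c=np.array([r0+a*np.sin(q[1])+b*np.cos(f)+e*np.cos(s),0,h+a*np.cos(q[1])-b*np.sin(f)-e*np.sin(s)])
    M=(R.from_euler('z',q[0])*R.from_euler('y',s)*R.from_euler('z',q[4])).as_matrix()
    return R.from_euler('z',q[0]).as_matrix()@c+M@[L,0,0], M[:,0]
lo=np.array([-2.72,-1.05,-1.09,-1.99,-1.42]);hi=np.array([2.72,1.87,1.28,2.15,1.44])
def ik(p,t,q0=(0,0,-.9,-.4,.3)):
    f=lambda q:np.r_[(fk(q)[0]-p)*10,fk(q)[1]-t]
    s=least_squares(f,np.clip(q0,lo,hi),bounds=(lo,hi)); return s.x.round(3),np.linalg.norm(s.fun).round(4)
E
python3 - <<'E'
from ik import *
for q,p in [([-1.139,.241,.004,1.335,0],[.209,-.4536,.2524]),([.202,.331,.165,1.424,.104],[.5232,.137,.2687]),([.063,-.068,-1.001,-.484,.38],[.5251,.1381,.2656])]: print(fk(q)[0],p)
for dn in [20,40,60]:
  for yaw in [10,28,45,60,80]:
    d,y=np.radians([dn,yaw]); t=np.array([np.cos(d)*np.cos(y),np.cos(d)*np.sin(y),-np.sin(d)])
    print(dn,yaw,[ik(np.array([.508,.011,z]),t) for z in (.275,.15)])
E
```

```text
[ 0.20960796 -0.45488136  0.25276046] [0.209, -0.4536, 0.2524]
[0.52213271 0.13675893 0.26872817] [0.5232, 0.137, 0.2687]
[0.52289766 0.13760787 0.26720926] [0.5251, 0.1381, 0.2656]
20 10 [(array([-0.145, -0.167, -1.09 , -0.52 ,  0.304]), np.float64(0.0371)), (array([-0.208,  0.206, -1.09 , -0.681,  0.422]), np.float64(0.2415))]
20 28 [(array([-0.391, -0.043, -0.999, -0.437,  0.81 ]), np.float64(0.0)), (array([-0.407,  0.454, -1.09 , -0.96 ,  0.849]), np.float64(0.0472))]
20 45 [(array([-0.502,  0.085, -0.761,  0.07 ,  1.125]), np.float64(0.0)), (array([-0.502,  0.443, -0.882, -0.41 ,  1.125]), np.float64(0.0))]
20 60 [(array([-0.526,  0.278, -0.444,  0.856,  1.222]), np.float64(0.0)), (array([-0.526,  0.522, -0.552,  0.503,  1.222]), np.float64(0.0))]
20 80 [(array([-0.495,  0.563, -0.047,  1.675,  1.101]), np.float64(0.0)), (array([-0.495,  0.749, -0.128,  1.408,  1.101]), np.float64(0.0))]
40 10 [(array([-0.089, -0.254, -0.797,  0.173,  0.201]), np.float64(0.0)), (array([-0.089,  0.073, -1.019, -0.377,  0.201]), np.float64(0.0))]
40 28 [(array([-0.277, -0.16 , -0.704,  0.317,  0.5
[... 535 characters left out ...]
[-0.036, -0.116, -0.454,  0.719,  0.105]), np.float64(0.0)), (array([-0.036,  0.052, -0.687,  0.318,  0.105]), np.float64(0.0))]
60 28 [(array([-0.143, -0.064, -0.4  ,  0.799,  0.3  ]), np.float64(0.0)), (array([-0.143,  0.095, -0.628,  0.412,  0.3  ]), np.float64(0.0))]
60 45 [(array([-0.213,  0.023, -0.305,  0.941,  0.434]), np.float64(0.0)), (array([-0.213,  0.169, -0.524,  0.574,  0.434]), np.float64(0.0))]
60 60 [(array([-0.248,  0.118, -0.193,  1.104,  0.502]), np.float64(0.0)), (array([-0.248,  0.252, -0.406,  0.758,  0.502]), np.float64(0.0))]
60 80 [(array([-0.258,  0.256, -0.02 ,  1.343,  0.522]), np.float64(0.0)), (array([-0.258,  0.373, -0.226,  1.021,  0.522]), np.float64(0.0))]
```

Run:
```python
from ik import *
for yaw in (38,41):
  Rt=target(np.radians(yaw)); 
  for p in [(.525,.138,.27),(.508,.08,.275),(.508,.011,.275),(.508,.011,.21),(.508,.011,.148),(.45,-.04,.17)]: print(yaw,p,ik(np.array(p)-Rt[:,2]*.003,Rt[:,2],(-.4,.1,-.9,-.1,1)))
g=np.array([.508,.011,.275]); step(Rt,g-Rt[:,2]*.003)
```

```text
38 (0.525, 0.138, 0.27) (array([-0.082,  0.019, -0.977, -0.537,  0.688]), np.float64(0.0))
38 (0.508, 0.08, 0.275) (array([-0.276, -0.024, -0.965, -0.39 ,  0.858]), np.float64(0.0))
38 (0.508, 0.011, 0.275) (array([-0.476,  0.018, -0.876, -0.181,  1.02 ]), np.float64(0.0))
38 (0.508, 0.011, 0.21) (array([-0.476,  0.221, -0.959, -0.467,  1.02 ]), np.float64(0.0))
38 (0.508, 0.011, 0.148) (array([-0.476,  0.459, -1.004, -0.749,  1.02 ]), np.float64(0.0))
38 (0.45, -0.04, 0.17) (array([-0.707,  0.304, -0.973, -0.213,  1.168]), np.float64(0.0))
41 (0.525, 0.138, 0.27) (array([-0.113,  0.035, -0.948, -0.49 ,  0.763]), np.float64(0.0))
41 (0.508, 0.08, 0.275) (array([-0.301, -0.004, -0.929, -0.323,  0.923]), np.float64(0.0))
41 (0.508, 0.011, 0.275) (array([-0.492,  0.043, -0.83 , -0.079,  1.07 ]), np.float64(0.0))
41 (0.508, 0.011, 0.21) (array([-0.492,  0.23 , -0.911, -0.347,  1.07 ]), np.float64(0.0))
41 (0.508, 0.011, 0.148) (array([-0.492,  0.449, -0.956, -0.611,  1.07 ]), np.float64(0.0))
41 (0.45, -0.04, 0.17) (array([-0.714,  0.315, -0.909, -0.029,  1.194]), np.float64(0.0))
rotvec tool deg [12.3   3.73 -5.92] 14.16 rows 1.6853093223236961
shift in current tool mm [-20.6 105.6 -74.4] in target tool [-24.8  84.8 -96.4]
```

```bash
python3 -m creep '[0,0,0,3.08,0.93,-1.48,-1, 0,0,0,3.08,0.93,-1.48,-1, 0,0,0,3.08,0.93,-1.48,-1, 0,0,0,3.08,0.93,-1.48,-1, -2,8,-10,0,0,0,-1, -3,13,-14,0,0,0,-1, -5,16,-18,0,0,0,-1, -5,16,-18,0,0,0,-1, -5,16,-18,0,0,0,-1, -3,10,-12,0,0,0,-1, -2,6,-6,0,0,0,-1, 0,0,0,0,0,0,-1]'
python3 -m creep '[0,0,0,0,0,0,-1]'
python3 - <<'E'
from h import *
o=observe();print(o['q'].round(3))
Rt=target(np.radians(41));g=np.array([.508,.011,.275]); step(Rt,g-Rt[:,2]*.003)
for n in ['scene','top']:
    im,d=grab_frame(n); cv2.imwrite(f'pics/{n}1.png',im[:,:,::-1]); np.save(n+'1.npy',d)
    for t in ['tube','tube_mouth','peg_tip','peg_seat']: print(n,t,[(np.round(x['uv'],1).tolist(),round(x['p'],2)) for x in spot_point(t,n)])
a=cv2.imread('pics/scene1.png')[150:300,200:400]; b=cv2.imread('pics/top1.png')[130:280,270:470]
cv2.imwrite('pics/c1.png',np.vstack([cv2.resize(x,(400,300),interpolation=2) for x in (a,b)]))
E
```

```text
clock: 9.05
tool_pos: [0.5085, 0.0071, 0.2793]
tcp_rot: [3.102, -1.225, 0.75]
ft_force: [-0.5, 0.0, -0.0]
opening: 0.0386
finger_force: 60.5
clock: 9.15
tool_pos: [0.5076, 0.0085, 0.2784]
tcp_rot: [3.105, -1.225, 0.75]
ft_force: [0.5, -0.1, -0.6]
opening: 0.0391
finger_force: 60.5
[-0.492  0.024 -0.826 -0.065  1.071  2.409]
rotvec tool deg [ 0.11 -0.25  0.22] 0.35 rows 0.04150840869521713
shift in current tool mm [-2.5 -1.7 -0.1] in target tool [-2.5 -1.7 -0.1]
scene tube [([291.4, 173.3], 0.83), ([438.6, 162.5], 0.81), ([310.0, 145.8], 0.67)]
scene tube_mouth [([294.1, 198.6], 0.96), ([342.3, 130.2], 0.86), ([421.8, 142.2], 0.79)]
scene peg_tip [([296.6, 209.4], 0.75), ([349.1, 236.7], 0.73), ([178.7, 352.6], 0.61)]
scene peg_seat [([295.8, 202.2], 0.7), ([297.8, 226.9], 0.64), ([328.9, 307.7], 0.19)]
top tube [([286.7, 277.7], 0.86), ([200.8, 198.2], 0.65), ([348.2, 178.4], 0.59)]
top tube_mouth [([345.0, 181.8], 0.72), ([252.4, 273.9], 0.56), ([199.6, 227.8], 0.55)]
top peg_tip [([348.3, 174.1], 0.56), ([341.6, 189.3], 0.5)]
top peg_seat [([341.2, 191.2], 0.61)]
```

View pics/c1.png

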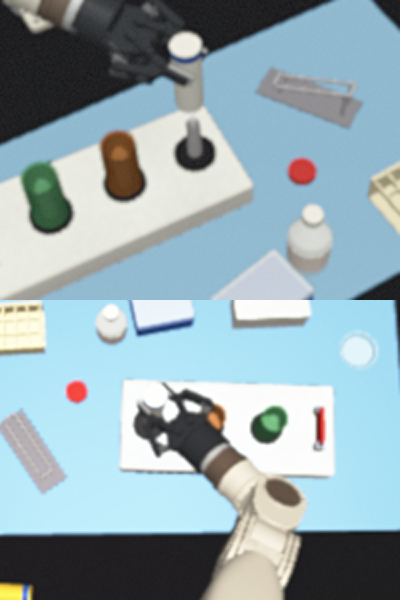

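The tube hangs upright over the bare peg: in the scene view the closed end is at (291,173), the mouth at (294,198) and the pin tip at (297,209). I now measure the tube axis against the pin.

```bash
python3 - <<'E'
from h import *
from scipy.optimize import least_squares
vv,uu=np.mgrid[0:400,0:640]; uv=np.c_[uu.ravel(),vv.ravel()]
for n,u in [('scene',[(291.4,173.3),(294.1,198.6),(296.7,209.3),(297.8,226.9)]),('top',[(348.2,178.4),(345,181.8),(341.6,189.3),(341.2,191.2)])]:
    for t,x,z in zip(['tube','mouth','tip','seat'],u,(.317,.197,.15,.068)): print(n,t,at_z(n,[x],z)[0].round(4))
n='scene'; d=np.load('scene1.npy'); im=cv2.imread('pics/scene1.png').astype(int)[:,:,::-1]
P=at_d(n,uv,d).reshape(400,640,3)
def fit(Q,r,p0):
    def res(p):
        c=p[:2]+np.outer(Q[:,2]-Q[:,2].mean(),p[2:]); return np.linalg.norm(Q[:,:2]-c,axis=1)-r
    s=least_squares(res,p0,loss='soft_l1',f_scale=.002).x; print(len(Q),'axis at z',Q[:,2].mean().round(3),s[:2].round(4),'slope deg',np.degrees(s[2:]).round(1),'rms',np.sqrt(np.mean(res(s)**2)).round(4),'z',np.percentile(Q[:,2],[1,99]).round(3)); return s
m=np.zeros((400,640),bool); m[165:208,278:306]=1
T=P[m&(im.min(2)>110)&(P[:,:,2]>.2)&(P[:,:,2]<.31)]; fit(T,.02,[.508,.011,0,0])
m[:]=0; m[205:228,290:304]=1
Q=P[m&(P[:,:,2]>.085)&(P[:,:,2]<.138)]; fit(Q,.011,[.508,.011,0,0])
d0=np.load('scene.npy'); P0=at_d(n,uv,d0).reshape(400,640,3)
Q=P0[m&(P0[:,:,2]>.085)&(P0[:,:,2]<.138)]; fit(Q,.011,[.508,.011,0,0])
E
python3 -c "
from h import *
im,d=grab_frame('wrist'); cv2.imwrite('pics/w3.png',im[:,:,::-1])"
```

```text
scene tube [0.513  0.0055 0.317 ]
scene mouth [0.5035 0.012  0.197 ]
scene tip [0.5083 0.0155 0.15  ]
scene seat [0.513  0.0128 0.068 ]
top tube [0.5042 0.0067 0.317 ]
top mouth [0.5192 0.013  0.197 ]
top tip [0.5012 0.0244 0.15  ]
top seat [0.5102 0.0237 0.068 ]
332 axis at z 0.254 [0.5097 0.009 ] slope deg [ 0.1 -1.2] rms 0.0046 z [0.202 0.302]
78 axis at z 0.111 [0.5074 0.0129] slope deg [0.5 0.2] rms 0.0009 z [0.086 0.138]
79 axis at z 0.112 [0.5077 0.0129] slope deg [-0.   0.4] rms 0.0011 z [0.086 0.137]
```

View pics/w3.png

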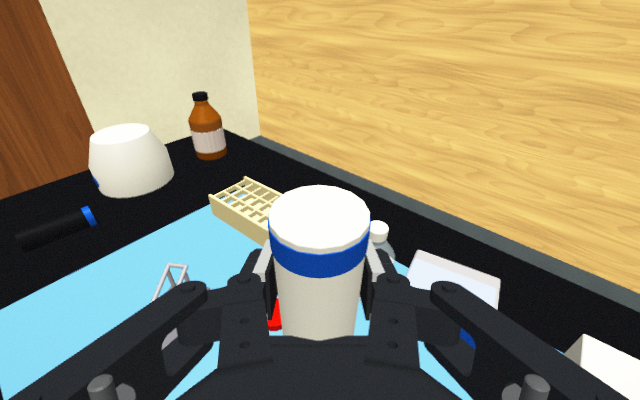

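```bash
python3 -m creep '[0.3,-4,0.7,0,0,0,-1, 0,0,0,0,0,0,-1, -9.4,-0.1,3.4,0,0,0,-1, -14.1,-0.1,5.1,0,0,0,-1, -9.4,-0.1,3.4,0,0,0,-1, -7.5,-0.1,2.7,0,0,0,-1, -7.5,-0.1,2.7,0,0,0,-1, -7.5,0,2.7,0,0,0,-1, -4.7,0,1.7,0,0,0,-1, 0,0,0,0,0,0,-1]'
python3 - <<'E'
from h import *
Rt=target(np.radians(41)); step(Rt,np.array([.5077,.014,.150])-Rt[:,2]*.003)
n='scene';im,d=grab_frame(n); cv2.imwrite('pics/scene2.png',im[:,:,::-1])
a=im[150:250,240:350,::-1]; cv2.imwrite('pics/c2.png',cv2.resize(a,None,fx=5,fy=5,interpolation=2))
E
```

```text
clock: 10.7
tool_pos: [0.5046, 0.0121, 0.2124]
tcp_rot: [3.114, -1.225, 0.741]
ft_force: [-0.9, -0.5, -0.6]
opening: 0.0386
finger_force: 60.5
rotvec tool deg [ 0.07 -0.2   0.05] 0.22 rows 0.025717892342311158
shift in current tool mm [-57.5   0.   21.5] in target tool [-57.4   0.1  21.7]
```

View pics/c2.png

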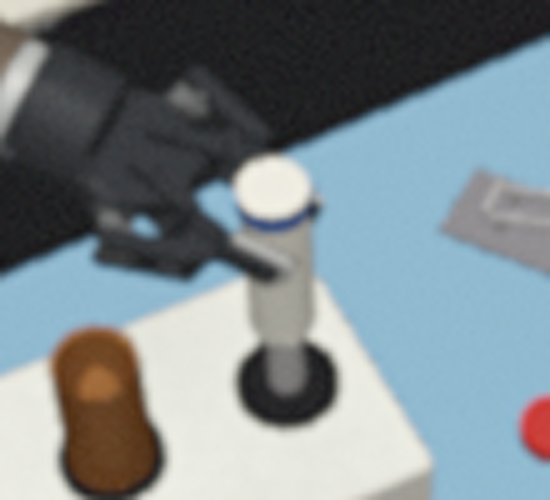

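The pin enters the bore centrally (rim at crop (282,335), pin at (288,350)) with no contact force, so I keep lowering.

```bash
python3 -m creep '[-9.4,0,3.4,0,0,0,-1, -9.4,0,3.4,0,0,0,-1, -9.4,0,3.4,0,0,0,-1, -9.4,0,3.4,0,0,0,-1, -4.7,0,1.7,0,0,0,-1, -4.7,0,1.7,0,0,0,-1, 0,0,0,0,0,0,-1, 0,0,0,0,0,0,-1]'
python3 -c "
from h import *
Rt=target(np.radians(41)); step(Rt,np.array([.5077,.014,.148])-Rt[:,2]*.003)"
```

```text
clock: 11.55
tool_pos: [0.5054, 0.0116, 0.1634]
tcp_rot: [3.108, -1.225, 0.746]
ft_force: [0.1, -0.2, -0.7]
opening: 0.0384
finger_force: 60.5
rotvec tool deg [ 0.1  -0.25  0.15] 0.31 rows 0.036343104554524684
shift in current tool mm [-13.3  -0.5   5.3] in target tool [-13.3  -0.5   5.4]
```

```bash
for i in 1 2 3 ; do [ $i = 9 ] ; done; python3 -m creep '[-2.8,0,1,0,0,0,-1, -2.8,0,1,0,0,0,-1, -2.8,0,1,0,0,0,-1, -1.9,0,0.7,0,0,0,-1, 0,0,0,0,0,0,-1]'
```

```text
clock: 12.05
tool_pos: [0.5056, 0.0117, 0.1526]
tcp_rot: [3.108, -1.226, 0.748]
ft_force: [-0.7, -0.2, 2.4]
opening: 0.0389
finger_force: 60.6
```

```bash
python3 -m creep '[-0.9,0,0.3,0,0,0,-1, -0.9,0,0.3,0,0,0,-1, 0,0,0,0,0,0,-1]'
```

```text
clock: 12.35
tool_pos: [0.5059, 0.0119, 0.1525]
tcp_rot: [3.101, -1.23, 0.756]
ft_force: [-2.0, 0.3, 10.1]
opening: 0.0387
finger_force: 61.0
```

```bash
python3 -m creep '[-0.9,0,0.3,0,0,0,-1, 0,0,0,0,0,0,-1]'
```

```text
clock: 12.55
tool_pos: [0.506, 0.012, 0.1524]
tcp_rot: [3.097, -1.232, 0.761]
ft_force: [-3.8, -1.1, 14.6]
opening: 0.0388
finger_force: 61.2
```

Contact is firm at the expected height. I relieve the push and open.

```bash
python3 -m creep '[1.9,0,-0.7,0,0,0,-1, 0,0,0,0,0,0,-1, 0,0,0,0,0,0,0, 0,0,0,0,0,0,0.3, 0,0,0,0,0,0,0.7, 0,0,0,0,0,0,0.7, 0,0,0,0,0,0,0.7, 0,0,0,0,0,0,0.7]'
python3 - <<'E'
from h import *
n='scene';im,d=grab_frame(n)
a=im[150:250,240:350,::-1]; cv2.imwrite('pics/c3.png',cv2.resize(a,None,fx=5,fy=5,interpolation=2))
E
```

```text
clock: 13.35
tool_pos: [0.5056, 0.0118, 0.1521]
tcp_rot: [3.102, -1.227, 0.754]
ft_force: [-0.5, 2.5, 6.5]
opening: 0.0725
finger_force: 0.0
```

View pics/c3.png

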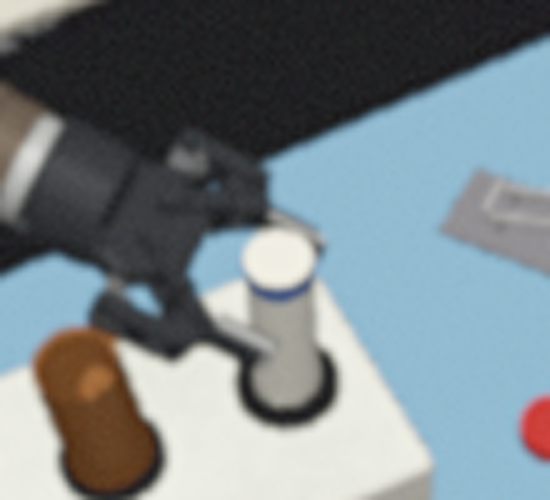

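The tube is seated at crop (285,400). The amber beaker's top has moved, from (92,350) to (75,365), so the opening finger's knuckle is pressing on it. I close the fingers partly to release that pressure before retreating.

```bash
python3 -m creep '[0,0,0,0,0,0,0.2, 0,0,0,0,0,0,0.2, 0,0,0,0,0,0,0.2, 0,0,0,0,0,0,0.2]'
python3 - <<'E'
from h import *
n='scene';im,d=grab_frame(n)
a=im[150:250,240:350,::-1]; cv2.imwrite('pics/c4.png',cv2.resize(a,None,fx=5,fy=5,interpolation=2))
E
```

```text
clock: 13.8
tool_pos: [0.5053, 0.0119, 0.1517]
tcp_rot: [3.106, -1.226, 0.75]
ft_force: [-0.2, 1.9, 5.5]
opening: 0.0513
finger_force: 0.0
```

View pics/c4.png

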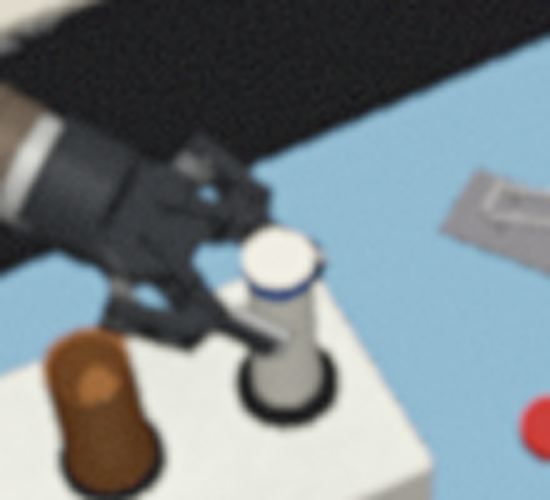

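The beaker is recovering. I lift straight up along the tube, which takes the gripper away from the beaker.

```bash
python3 -m creep '[2.8,0,-1,0,0,0,0.2, 4.7,0,-1.7,0,0,0,0.2, 9.4,0,-3.4,0,0,0,0.2, 9.4,0,-3.4,0,0,0,0.2, 14.1,0,-5.1,0,0,0,0.2, 14.1,0,-5.1,0,0,0,0.2, 14.1,0,-5.1,0,0,0,0.2, 14.1,0,-5.1,0,0,0,0.2, 14.1,0,-5.1,0,0,0,0.2, 14.1,0,-5.1,0,0,0,0.2, 0,0,0,0,0,0,0.2]'
python3 - <<'E'
from h import *
n='scene';im,d=grab_frame(n); cv2.imwrite('pics/scene5.png',im[:,:,::-1]); np.save('scene5.npy',d)
vv,uu=np.mgrid[0:400,0:640]; P=at_d(n,np.c_[uu.ravel(),vv.ravel()],d).reshape(400,640,3)
P0=at_d(n,np.c_[uu.ravel(),vv.ravel()],np.load('scene.npy')).reshape(400,640,3)
im0=cv2.imread('pics/scene0.png')[:,:,::-1]
def amb(P,i):
    i=i.astype(int); m=(i[:,:,0]-i[:,:,2]>35)&(P[:,:,2]>.08)&(P[:,:,2]<.2)&(abs(P[:,:,1]+.1)<.06)&(abs(P[:,:,0]-.5)<.08)
    Q=P[m]; return m.sum(),[Q[abs(Q[:,2]-z)<.02].mean(0).round(4) for z in (.10,.13,.16)]
print(amb(P0,im0),amb(P,im))
for t in ['tube','beaker_b','tube_mouth']: print(t,[(np.round(x['uv'],1).tolist(),round(x['p'],2)) for x in spot_point(t,n)])
T=P[175:235,280:312].reshape(-1,3); T=T[(T[:,2]>.08)&(T[:,2]<.21)&(np.linalg.norm(T[:,:2]-[.508,.012],axis=1)<.035)]; print(len(T),np.percentile(T[:,2],[50,90,95,99]))
print(observe()['ft_force'],get_calibration('scene')['eye'])
a=im[150:280,200:350,::-1]; cv2.imwrite('pics/c5.png',cv2.resize(np.hstack([a,im0[150:280,200:350,::-1]]),None,fx=2.6,fy=2.6,interpolation=2))
E
```

```text
clock: 14.95
tool_pos: [0.5048, 0.0118, 0.2712]
tcp_rot: [3.098, -1.226, 0.755]
ft_force: [0.5, -0.6, 0.2]
opening: 0.0514
finger_force: 0.0
(np.int64(472), [array([ 0.5235, -0.1082,  0.0994]), array([ 0.5243, -0.1086,  0.1295]), array([ 0.5104, -0.1039,  0.1615])]) (np.int64(472), [array([ 0.5233, -0.1088,  0.099 ]), array([ 0.5242, -0.1084,  0.1307]), array([ 0.5105, -0.1045,  0.1613])])
tube [([438.3, 166.5], 0.91), ([313.7, 144.2], 0.7), ([291.7, 203.3], 0.6)]
beaker_b [([219.0, 241.9], 0.62), ([258.1, 220.2], 0.6), ([295.9, 226.9], 0.55), ([326.2, 306.8], 0.34)]
tube_mouth [([343.2, 132.3], 0.9), ([299.1, 224.6], 0.71), ([420.5, 142.3], 0.58)]
424 [0.15937875 0.19036638 0.19169547 0.19335726]
[ 0.1426305  -0.03873836 -0.56646172] [ 1.18461892 -0.30202303  1.15402516]
```

View pics/c5.png

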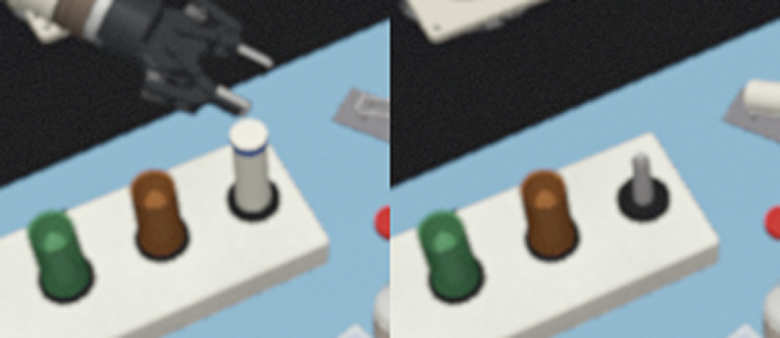

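The tube stands seated, its top measured at 0.190 m against 0.188 m ideal, and the amber beaker is back where it was before. Next is the gate.

Run:
```python
from ik import *
Rt=np.diag([1.,-1,-1]); step(Rt,[.43,-.30,.30]); print(ik(np.array([.43,-.3,.30]),Rt[:,2],(-.5,.2,0,1.3,0)))
```

```text
rotvec tool deg [-24.57 -67.16  35.91] 80.03 rows 9.527053088325106
shift in current tool mm [ -60.1  188.  -255.2] in target tool [-73.8 312.5 -31.9]
(array([-0.609,  0.274,  0.176,  1.473, -0.   ]), np.float64(0.0))
```

```bash
python3 -m creep '[28,0,-10,0,0,0,0.2, 0,0,0,-2.23,-6.11,3.26,0.2, 0,0,0,-2.23,-6.11,3.26,0.2, 0,0,0,-2.23,-6.11,3.26,0.2, 0,0,0,-2.23,-6.11,3.26,0.2, 0,0,0,-2.23,-6.11,3.26,0.2, 0,0,0,-2.23,-6.11,3.26,0.2, 0,0,0,-2.23,-6.11,3.26,0.2, 0,0,0,-2.23,-6.11,3.26,0.2, 0,0,0,-2.23,-6.11,3.26,0.2, 0,0,0,-2.23,-6.11,3.26,0.2, 0,0,0,-2.23,-6.11,3.26,0.2]'
python3 -m creep '[-5,15,0,0,0,0,0.2, -9,39,0,0,0,0,0.2, -9,39,0,0,0,0,0.2, -9,39,0,0,0,0,0.2, -9,39,0,0,0,0,0.2, -9,39,0,0,0,0,0.2, -9,39,0,0,0,0,0.2, -9,39,0,0,0,0,0.2, -6,20,0,0,0,0,0.2, 0,0,0,0,0,0,0.2, 0,0,0,0,0,0,0.2]'
python3 - <<'E'
from h import *
n='wrist'; C=cam(n); im,d=grab_frame(n); cv2.imwrite('pics/w6.png',im[:,:,::-1])
vv,uu=np.mgrid[0:400,0:640]; P=at_d(n,np.c_[uu.ravel(),vv.ravel()],d,C).reshape(400,640,3); i=im.astype(int)
m=(i[:,:,0]>110)&(i[:,:,1]<70)&(i[:,:,2]<80)&(P[:,:,2]>.06)&(P[:,:,2]<.18); G=P[m]; print(len(G),G.min(0),G.max(0))
zt=np.percentile(G[:,2],90); T=G[G[:,2]>zt-.006]; print('top z',zt,len(T),cv2.minAreaRect(T[:,:2].astype(np.float32)),np.argwhere(m).mean(0))
print('edge',[(x['uv'],x['p'],at_z(n,[x['uv']],zt)) for x in spot_point('gate_edge',n)]); o=observe(); print(o['tool_pos'],o['tcp_rot'])
E
```

```text
clock: 16.35
tool_pos: [0.5042, 0.0069, 0.2982]
tcp_rot: [-3.139, 0.004, 0.012]
ft_force: [1.3, -0.5, 0.8]
opening: 0.051
finger_force: 0.0
clock: 17.45
tool_pos: [0.4332, -0.3026, 0.296]
tcp_rot: [-3.135, 0.001, 0.01]
ft_force: [-0.1, 0.6, 0.0]
opening: 0.0511
finger_force: 0.0
790 [ 0.45451676 -0.32318586  0.06524903] [ 0.53147596 -0.07892677  0.163894  ]
top z 0.16233236451922045 238 ((0.5041149854660034, -0.10403468459844589), (0.0470782108604908, 0.04762518033385277), 82.91299438476562) [122.71139241 255.04810127]
edge [([336.9, 125.3], 0.81, array([[ 0.49722807, -0.31546517,  0.16233236]]))]
[ 0.43372944 -0.30171842  0.2968239 ] [-3.13612368e+00 -3.96183997e-04  1.18521346e-02]
```

View pics/w6.png

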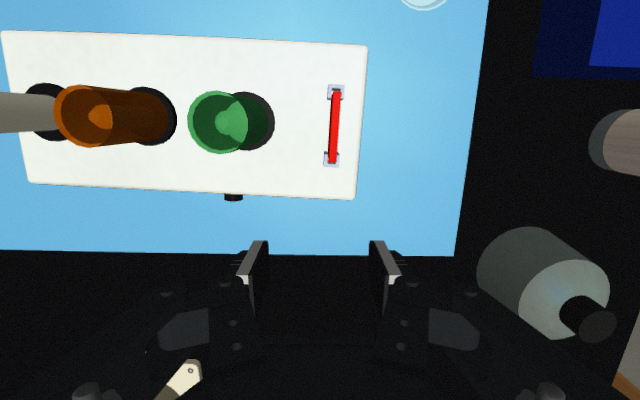

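The gate's red plate runs from (336,92) to (333,163), upright between its guides. I measure it alone.

Run:
```python
from h import *
n='wrist'; C=cam(n); im,d=grab_frame(n)
vv,uu=np.mgrid[0:400,0:640]; P=at_d(n,np.c_[uu.ravel(),vv.ravel()],d,C).reshape(400,640,3); i=im.astype(int)
m=(i[:,:,0]>110)&(i[:,:,1]<70)&(i[:,:,2]<80)&(P[:,:,2]>.06)&(P[:,:,2]<.18)&(uu>320)&(uu<350); G=P[m]
zt=np.percentile(G[:,2],90); T=G[G[:,2]>zt-.006]; r=cv2.minAreaRect(T[:,:2].astype(np.float32)); print('top z',np.percentile(G[:,2],[5,50,75,90,95]),len(T),r)
A=T[:,:2]-T[:,:2].mean(0); u=np.linalg.svd(A)[2][0] if len(A)<2000 else 0; print(T.mean(0),'line deg',np.degrees(np.arctan2(u[1],u[0])))
print('edge',at_z(n,[spot_point('gate_edge',n)[0]['uv']],zt))
```

```text
top z [0.10296412 0.11577241 0.11629104 0.11678195 0.11704933] 500 ((0.49315157532691956, -0.3164282441139221), (0.007421888876706362, 0.06688682734966278), 87.21117401123047)
[ 0.49422532 -0.31622601  0.11580992] line deg 177.48619280124558
edge [[ 0.49394058 -0.31392771  0.11678195]]
```

```bash
python3 -m creep '[20,5,0,0,0,0,0.2, 30,8,0,0,0,0,0.2, 10,2,0,-0.4,0,3.3,0.2, 0,0,0,0,0,0,0.2, 0,0,30,0,0,0,0.2, 0,0,40,0,0,0,0.2, 0,0,30,0,0,0,0.2, 0,0,20,0,0,0,0.2, 0,0,0,0,0,0,0.2,0,0,0,0,0,0,0.2]'
python3 - <<'E'
from h import *
o=observe(); print(o['tool_pos'],o['tcp_rot'])
Rc=R.from_euler('xyz',o['tcp_rot']).as_matrix(); print(1e3*Rc.T@(np.array([.4935,-.316,.120])-o['tool_pos']))
n='wrist'; C=cam(n); im,d=grab_frame(n); i=im.astype(int); m=(i[:,:,0]>110)&(i[:,:,1]<70)&(i[:,:,2]<80)
vv,uu=np.mgrid[0:400,0:640]; P=at_d(n,np.c_[uu.ravel(),vv.ravel()],d,C).reshape(400,640,3)
m&=(abs(P[:,:,1]+.315)<.02)&(P[:,:,2]>.1)&(P[:,:,2]<.13); print(m.sum(),P[m].min(0),P[m].max(0),P[m].mean(0))
E
```

```text
clock: 18.65
tool_pos: [0.4937, -0.3169, 0.1783]
tcp_rot: [3.139, -0.001, -0.046]
ft_force: [-0.0, 0.5, 0.5]
opening: 0.0515
finger_force: 0.0
[ 0.493667   -0.31689614  0.17833244] [ 3.13893686e+00 -1.35577704e-03 -4.56896264e-02]
[-0.28684442 -1.0424874  58.32954224]
1097 [ 0.45999381 -0.32117936  0.11388269] [ 0.52751219 -0.31148056  0.11774389] [ 0.49553623 -0.31648746  0.11589799]
```

```bash
python3 -m creep '[0,-0.5,25,0,0,0,0.2, 0,0,20,0,0,0,0.2, 0,0,13,0,0,0,0.2, 0,0,0,0,0,0,0.2, 0,0,0,0,0,0,-0.3, 0,0,0,0,0,0,-0.6, 0,0,0,0,0,0,-1, 0,0,0,0,0,0,-1, 0,0,0,0,0,0,-1, 0,0,0,0,0,0,-1, 0,0,0,0,0,0,-1]'
python3 -m creep '[0,0,-3,0,0,0,-1, 0,0,-7,0,0,0,-1, 0,0,-7,0,0,0,-1, 0,0,-7,0,0,0,-1, 0,0,-7,0,0,0,-1, 0,0,-7,0,0,0,-1, 0,0,-5,0,0,0,-1, 0,0,0,0,0,0,-1]'
```

```text
clock: 19.8
tool_pos: [0.4947, -0.3169, 0.1201]
tcp_rot: [3.139, -0.003, -0.046]
ft_force: [1.7, 2.0, 1.8]
opening: 0.0066
finger_force: 62.4
clock: 20.6
tool_pos: [0.4947, -0.3169, 0.1632]
tcp_rot: [3.139, -0.003, -0.046]
ft_force: [3.6, 2.5, 1.7]
opening: 0.0064
finger_force: 62.4
```

```bash
python3 -m creep '[0,0,-2,0,0,0,-1, 0,0,-2,0,0,0,-1, 0,0,0,0,0,0,-1]'
```

```text
clock: 20.9
tool_pos: [0.4947, -0.3169, 0.1665]
tcp_rot: [3.139, -0.003, -0.047]
ft_force: [6.0, 1.6, -2.3]
opening: 0.0067
finger_force: 61.8
```

```bash
python3 -m creep '[0,0,-1,0,0,0,-1, 0,0,-1,0,0,0,-1, 0,0,0,0,0,0,-1]'
```

```text
clock: 21.2
tool_pos: [0.4947, -0.3169, 0.1682]
tcp_rot: [3.139, -0.003, -0.046]
ft_force: [5.4, 1.1, -1.6]
opening: 0.0063
finger_force: 61.7
```

```bash
python3 -m creep '[0,0,-1,0,0,0,-1, 0,0,0,0,0,0,-1]'
```

```text
clock: 21.4
tool_pos: [0.4947, -0.3169, 0.1692]
tcp_rot: [3.139, -0.003, -0.047]
ft_force: [5.9, 0.8, -3.4]
opening: 0.0065
finger_force: 61.6
```

```bash
python3 -m creep '[0,0,-1,0,0,0,-1, 0,0,0,0,0,0,-1]'
```

```text
clock: 21.6
tool_pos: [0.4947, -0.3169, 0.1696]
tcp_rot: [3.139, -0.002, -0.047]
ft_force: [7.6, 0.1, -5.7]
opening: 0.0063
finger_force: 61.2
```

```bash
python3 -m creep '[0,0,-1,0,0,0,-1, 0,0,0,0,0,0,-1]'
```

```text
clock: 21.8
tool_pos: [0.4947, -0.3169, 0.1696]
tcp_rot: [3.14, -0.002, -0.047]
ft_force: [8.5, -1.6, -10.7]
opening: 0.006
finger_force: 60.6
```

```bash
python3 -m creep '[0,0,-1,0,0,0,-1, 0,0,0,0,0,0,-1]'
```

```text
clock: 22.0
tool_pos: [0.4947, -0.3169, 0.1697]
tcp_rot: [3.14, -0.001, -0.047]
ft_force: [10.2, -1.6, -13.9]
opening: 0.0064
finger_force: 60.0
```

The gate is at its stop: height steady at 0.1697 m while the force builds. I relieve the pull a little, open, and back off upward.

```bash
python3 -m creep '[0,0,1.5,0,0,0,-1, 0,0,0,0,0,0,-0.7, 0,0,0,0,0,0,-0.4, 0,0,0,0,0,0,0, 0,0,0,0,0,0,0.1, 0,0,0,0,0,0,0.1, 0,0,-5,0,0,0,0.1, 0,0,-20,0,0,0,0.1, 0,0,-30,0,0,0,0.1, 0,0,-30,0,0,0,0.1, 0,0,0,0,0,0,0.1, 0,0,0,0,0,0,0.1]'
python3 - <<'E'
from h import *
n='wrist'; C=cam(n); im,d=grab_frame(n); i=im.astype(int); m=(i[:,:,0]>110)&(i[:,:,1]<70)&(i[:,:,2]<80)
vv,uu=np.mgrid[0:400,0:640]; uv=np.c_[uu.ravel(),vv.ravel()]; P=at_d(n,uv,d,C).reshape(400,640,3)
m&=(abs(P[:,:,1]+.316)<.02)&(P[:,:,2]>.1)&(P[:,:,2]<.19); print(m.sum(),P[m].mean(0),np.percentile(P[m][:,2],[50,90]))
n='scene';im,d=grab_frame(n);P=at_d(n,uv,d).reshape(400,640,3)
T=P[175:235,280:312].reshape(-1,3); T=T[(T[:,2]>.08)&(T[:,2]<.21)&(np.linalg.norm(T[:,:2]-[.508,.012],axis=1)<.035)]; print(len(T),np.percentile(T[:,2],[50,90,95,99]))
i=im.astype(int); m=(i[:,:,0]-i[:,:,2]>35)&(P[:,:,2]>.08)&(P[:,:,2]<.2)&(abs(P[:,:,1]+.1)<.06)&(abs(P[:,:,0]-.5)<.08); print(m.sum(),P[m].mean(0))
a=im[90:390,120:520,::-1]; cv2.imwrite('pics/fin.png',cv2.resize(a,None,fx=2,fy=2,interpolation=2))
E
```

```text
clock: 23.2
tool_pos: [0.4942, -0.317, 0.2575]
tcp_rot: [3.137, -0.004, -0.047]
ft_force: [-0.3, -0.4, -0.2]
opening: 0.0471
finger_force: 0.0
835 [ 0.49575214 -0.31641957  0.16412144] [0.16420025 0.16499303]
427 [0.15964553 0.19056698 0.19147572 0.19331236]
471 [ 0.51598432 -0.10615663  0.14008371]
```

View pics/fin.png

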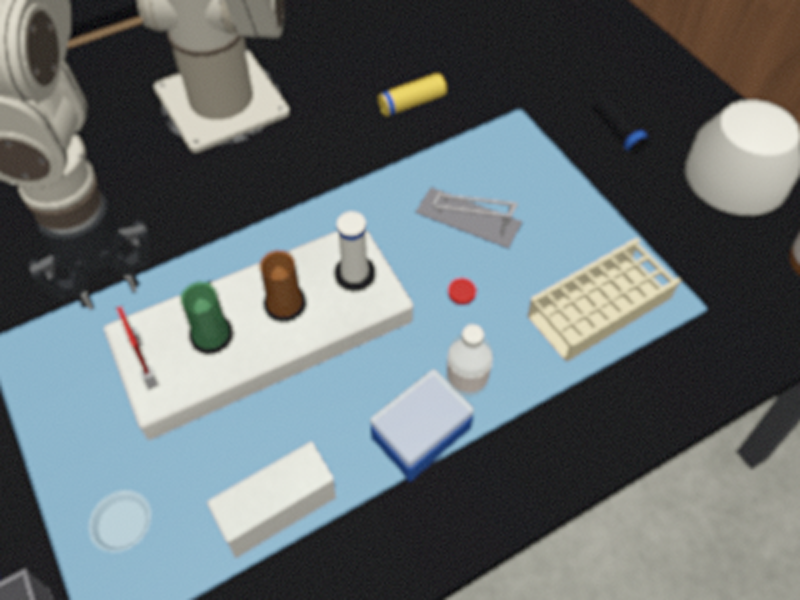

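The final picture shows the tube on its peg at (352,250), the gate raised at (133,340), its top at 0.164 m against 0.165 m ideal, and everything else in place.

```bash
python3 -c "
from station import *
print(hand_in())"
```

```text
the job is handed in; nothing more can be done
None
```

I set the tube mouth-down on its peg with the rim on the collar, slid the red gate up to its stop and let go, then handed the job in at about 23 s; while letting go of the tube, the gripper briefly tilted the amber beaker, which went back to its place.

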